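Bring the slit aperture into the window

TASK

Someone left a vial standing on the closed flap of the aperture wheel unit: first lift it off and stand it upright in the shallow white tray, clear of the vial already there. Then swing the flap up by its tab and right back against its stop, to feel that it does not bind, and leave it open. Then turn the wheel by its centre knob until the slit (not one of the round holes) sits in the middle of the window, and let go; do not knock over or shift the other things on the bench.

Things in the scene. Friction and masses are not known exactly. Their poses are not given: they have to be found in the camera images.
- unit: Aperture wheel unit, fixed: grey base plate 210 x 180 x 14 mm (local x -95 to +115 mm) under a flat aluminium wheel, radius 82 mm, top face 24 mm up. Origin: on the bench under the wheel's axis; z up; x points from the axis to the window. An aluminium hood with the window (38 x 34 mm opening) covers the wheel's rim from x = 36 to 104 mm, y +-42 mm, top 36 mm up.
- wheel (a joint): Angle of the wheel about the unit's upward axis, rad, positive counter-clockwise from above. 0 (or any whole turn) = slit centred in the window. Turns either way without end; light friction (0.05 N m), no detents, stays where left. Six apertures 60 degrees apart at radius 65 mm: one narrow slit, five round holes of different sizes.
- slit (a point): Centre of the slit aperture on the wheel's top face, 65 mm from the wheel's axis; the slit is a dark narrow rectangle, 24 mm long along the radius and 6 mm wide. Turns with the wheel.
- window (a point): Centre of the fixed window, at the height of the wheel's top face, 65 mm from the axis along the unit's x.
- knob (a point): On the wheel's axis, 58 mm above the bench: the point to grip the knob. The knob is a black bar 36 mm long, 12 mm thick, from 40 to 70 mm above the bench; its long side lies along this point's x, which is also the direction from the axis to the slit.
- flap (a joint): Angle of the flap over the window, rad: 0 = lying closed on the hood, 1.75 = open against its stop (a little past upright, leaning away from the wheel's axis). A stiff hinge (0.05 N m): it stays where it is left.
- hinge (a point): Fixed point on the flap's hinge line, which runs along the unit's y, 106 mm from the wheel's axis along the unit's x and 39.5 mm above the bench. The flap opens upward about it, its free edge going up and away from the wheel's axis.
- flap_tab (a point): Grip point of the flap's tab, 7 mm below its end. Flap: grey, 66 x 60 x 5 mm, top 42 mm up when closed. Tab: a block 18 mm wide along the hinge line (unit's y), 10 mm thick, standing 30 mm up near the flap's free edge. Closed, this point is 60 mm from the hinge line towards the wheel's axis and 25.5 mm above it. Pinched along the unit's y, the tab can turn between the pads.
- vial (a point): Centre (28 mm above its foot) of the glass vial with a red cap that starts on the closed flap: 56 mm tall, body 26 mm wide (square to the touch, sides along this point's x and y), cap 21.6 mm across on the top 12 mm. About 20 to 30 g. z up along the vial.
- tray: Shallow white tray fixed to the bench, 140 x 140 mm, walls 4 mm thick and 18 mm high, floor 4 mm thick. Origin under its centre, x and y along its sides.
- vial_kept: The vial with a green cap that already stands in the tray (same size as the other); origin at its foot's centre. Leave it alone.
- tip_box: Bystander: blue tip box, 92 x 127 x 68 mm, origin under its centre.
- amber: Bystander: amber bottle, 102 mm across, 232 mm tall, origin under its centre.
- wash: Bystander: wash bottle, 75 x 100 mm, 184 mm tall, origin under its centre.
- beaker_small: Bystander: glass beaker, 54 mm across, 67 mm tall, origin under its centre.
- bench_timer: Bystander: white bench timer lying flat, 71 x 67 x 19 mm, origin under its centre.
Mind the look-alikes: they are no part of the job. Leave any blue or pink look-alike of the part that bears vial alone.

How it is judged:
By the outcome, as a careful person would: the job done as asked, in the order asked, and still so for the second after the job is handed in, with the robot touching nothing.
It also fails if it takes over 72 s, if anything falls off the work surface, if the arm or the gripper's body presses on something with over 40 N, if the wrist force passes 120 N, or if a joint passes its speed limit or range.

ROBOT

A 6-joint arm with a two-finger parallel gripper is mounted at the origin on a cart in front of the work surface, level with it; the furniture and walls round the work are solid. World frame = base frame: x ahead of the robot, y to its left, z up, the work surface at z = 0. Lengths are in mm, angles in rad, forces in N, time in s.
With the tool pointing down it reaches from about 350 to 975 mm from the base axis. Payload 7.1 kg.
Tool frame: the origin (TCP) lies at the very end of the fingers, on their centre line; the grasp point (between the pads) lies 19 mm behind it; x points along the fingers, y is the direction in which the jaws open and shut, and the axes are right-handed (so a half turn about x gives the same grasp; the last joint's range is limited). The gripper opens to 88 mm and grips with 3 to 60 N. Pads are 20 mm wide; open, the fingers measure 115 mm over their backs; the gripper's body (75 mm by 178 mm) begins 61 mm behind the grasp point.
Start: joints at [-0.019, 0.423, 1.63, -0, 1.089, -0.019], TCP at [624.984, 0.026, 222.675] pointing down, gripper open.
Joint ranges: [-3, 3], [-0.9, 2.11], [0.09, 2.58], [-1.31, 4.45], [0.11, 2.69], [-2.54, 2.54]. Speed limits (rad/s): [2.39, 2.39, 3.01, 3.14, 3.14, 3.14].

INTERFACE

Orientations are given as a rotation vector (axis times angle).
In Python, from workcell import ctrl gives the robot as it stands. The module is installed in compiled form; this text tells all that it offers.
- The arm moves only by the tool carry_out, never from a script. Its argument "commands" is a list of rows, each a list of 6 numbers: the shift along the tool's x, y, z in m, then the turn, a rotation vector about the tool's x, y, z in degrees. In form: [[tx, ty, tz, rx, ry, rz], ...]. A call has 1 to 8 rows; each row shifts and turns the pose as measured when the row begins, along the tool's axes as they then stand; what a row does not reach is not made up. A row lasts 1/8 s, in which the tool goes at most 62.5 mm and 10.7 degrees, less where a joint would pass 70% of its speed; a pose out of reach is approached as far as the arm can. A call with a gripper value outside its range is refused whole. "grip" is the closure, from 0 (fully open) to 1 (shut), set as the call begins (left out, the last holds). The fingers move at their own pace and stop on an object; the grip force is fixed at half the most. Time passes only in rows, so rows that do not move let the fingers close. It gives the time, the measured TCP pose, the force and the opening at its end, in the units of the state.
- ctrl.get_obs(): the state, without advancing time (a new reading comes with each control period).
- ctrl.get_image(name): name is "scene" or "side" or "wrist"; returns a dict with "pixels" (420x560x3 uint8, blue, green, red), "intrinsics" (3x3 intrinsics, pixels), "rvec" (rotation vector, rad) and "tvec" (3), from world to camera coordinates, as OpenCV has them. Camera axes: x right, y down, z forward; pixel columns grow to the right and rows downward; lengths in mm; the calibration is good to about 2 mm. A picture is of the moment at which its call begins. There is no depth.
- ctrl.close_job(): hands the job in, once; it reports no verdict.
The state is a dict: "t": time; "qpos": joint angles; "qvel": joint speeds; "joint_torque": joint torques, N m; "ee_pos": TCP position; "orientation": TCP orientation; "ft_force": force on the tool from outside, world axes, zero at the start; "moment": the same for the moment, N m; "width": finger opening in mm.
Only numpy, scipy, OpenCV 4.12 (cv2) and the standard library are available. Lean on these libraries where they do the work, as an engineer would, in place of code of your own. Each camera call takes 0.05 s, during which the arm holds its last target. There are 200 camera calls.

## Working session

There is one attempt and no reset: what is moved stays moved. The work goes in short steps, Python scripts to look and compute and a tool call to move; the robot and the scene stay as the last step left them, time stands still between calls to the robot, and variables do not carry over. Pictures are saved under pics/ and viewed, about 8 in all and at most 12, crops included, and the job is handed in when it is done.

Besides the shell and the picture viewer there is one more tool, called after "Emit:" by a JSON object that holds its "op" and its "data". carry_out: Moves the arm, as the interface text tells. Its arguments: {"type":"object","properties":{"commands":{"type":"array"},"grip":{"type":"number"}},"required":["commands"]}

```bash
mkdir -p pics
cat > h.py <<'E'
import numpy as np, cv2
from workcell import ctrl
def snap(name,fn):
    im=ctrl.get_image(name); cv2.imwrite('pics/'+fn+'.png',im['pixels']); np.savez('pics/'+fn+'.npz',K=im['intrinsics'],r=im['rvec'],t=im['tvec']); return im
def cam(fn):
    d=np.load('pics/'+fn+'.npz'); return d['K'],cv2.Rodrigues(d['r'])[0],d['t'].ravel()
def back(fn,u,v,z):
    K,R,t=cam(fn); c=-R.T@t; d=R.T@np.linalg.solve(K,[u,v,1.]); return c+d*(z-c[2])/d[2]
def proj(fn,P):
    K,R,t=cam(fn); p=(K@(R@np.atleast_2d(P).T+t[:,None])); return (p[:2]/p[2]).T
E
python3 - <<'E'
from h import *
a=snap('scene','sc0')['pixels'];b=snap('side','si0')['pixels']
for f in('sc0','si0'):
    K,R,t=cam(f);print(f,-R.T@t,R[2],K[0,0])
o=ctrl.get_obs();print(o['t'],o['ee_pos'],o['orientation'],o['width'])
cv2.imwrite('pics/w.png',snap('wrist','wr0')['pixels'])
E
```

```text
sc0 [221.78915525 672.56360847 864.76986518] [ 0.32798007 -0.61036618 -0.72102857] 450.4017380817421
si0 [ 522.64074605 -724.47073717  604.50629059] [ 0.0660145   0.79748955 -0.59971035] 384.0801509535336
0.1 [6.24500958e+02 2.95640768e-02 2.22004832e+02] [ 1.20857686  1.21020051 -1.2101998 ] 88.05592346890977
```

View pics/sc0.png

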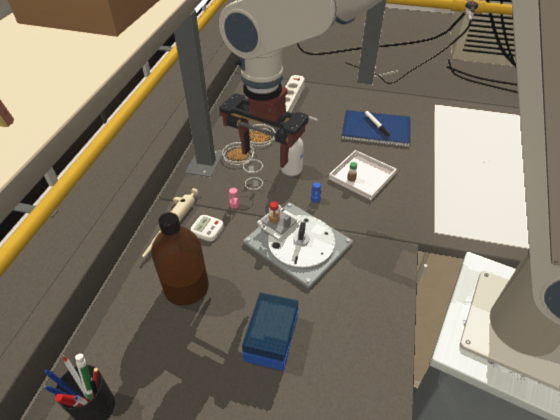

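View pics/si0.png

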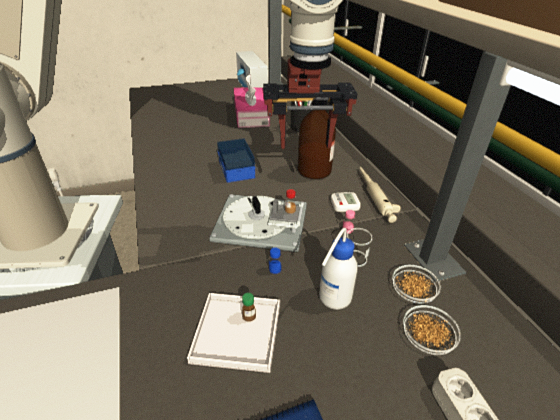

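The scene view shows the unit near (300,242), the red-cap vial on its hood at (274,210), a blue look-alike at (316,192) and a pink one at (235,198). The tray is at (363,175) with the green-cap vial at (352,170). In the side view the red cap is at (290,195), the blue at (275,262), the pink at (350,215) and the green at (248,300). I choose the red-capped vial on the flap and check it in a close crop.

Run:
```python
from h import *
a=cv2.imread('pics/sc0.png')[190:290,235:365];b=cv2.imread('pics/si0.png')[175:375,180:320]
A=cv2.resize(a,None,fx=6,fy=6,interpolation=3)[:600]; cv2.imwrite('pics/c1.png',A)
B=cv2.resize(b,None,fx=3,fy=3,interpolation=3); 
b2=cv2.resize(cv2.imread('pics/si0.png')[180:255,205:315],None,fx=3.4,fy=3.4,interpolation=3)
c=np.zeros((600,800,3),np.uint8);c[:600,:420]=B;c[:b2.shape[0],424:424+b2.shape[1]]=b2[:,:376];
cv2.imwrite('pics/c2.png',c)
```

```text
(no output)
```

View pics/c1.png

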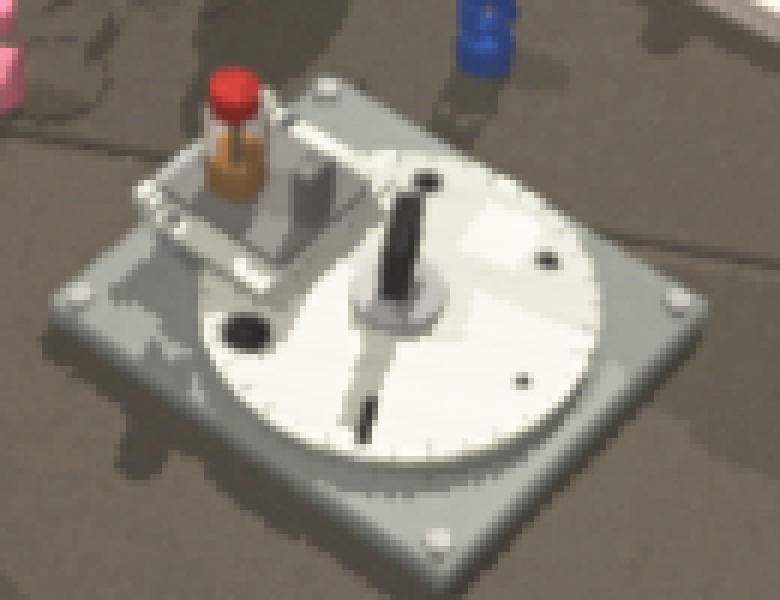

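View pics/c2.png

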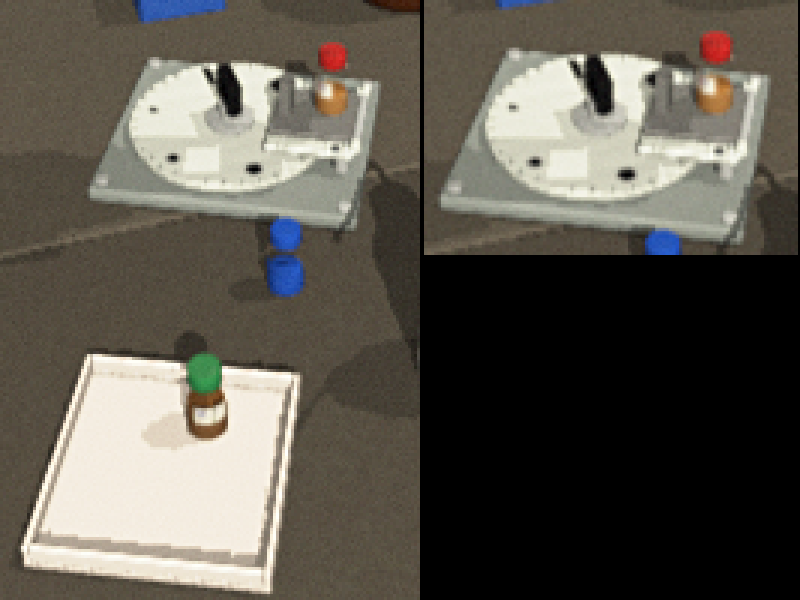

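The close crop confirms it: the red-cap vial, cap top at (234,78), stands on the grey flap. The tab's top is at (313,160), the knob's at (408,190) and the slit at (367,420), on the side away from the window. The tray's free half is the part nearest the side camera.

Run:
```python
from h import *
np.set_printoptions(precision=1,suppress=True)
s=lambda x,y,z:back('sc0',235+x/6,190+y/6,z)
d=lambda x,y,z:back('si0',180+x/3,175+y/3,z)
e=lambda x,y,z:back('si0',205+(x-424)/3.4,180+y/3.4,z)
C=np.array([s(*p,14) for p in((50,300),(333,82),(708,302),(440,577))]);print('plate L T R B\n',C, C.mean(0))
C=C[:,:2]
print('edges',[np.linalg.norm(C[i]-C[(i+1)%4]) for i in range(4)])
S=np.array([e(*p,14) for p in((513,50),(770,75),(740,228),(442,192))]);print('side plate\n',S,S.mean(0))
# unit x axis: bolts/hood side is L-T edge (x=+115)
for n,P in(('sc',C),('si',S[:, :2])):
    if n=='sc': hi=(P[0]+P[1])/2; lo=(P[2]+P[3])/2
    else: hi=(P[1]+P[2])/2; lo=(P[0]+P[3])/2
    u=(hi-lo)/np.linalg.norm(hi-lo); o=(hi+lo)/2-10*u; print(n,'yaw',np.degrees(np.arctan2(u[1],u[0])),'origin',o)
print('knob top',s(408,190,70),e(598,58,70)); print('wheel centre?')
print('slit',s(367,420,24))
print('vial',s(234,80,98),e(716,40,98)); print('foot sc',s(236,185,42))
print('tab top',s(313,160,72))
T=np.array([d(*p,18) for p in((88,355),(300,373),(270,580),(25,550))]);print('tray',T,T.mean(0))
print('green',d(205,362,60))
for n,x,y in(('blue',285,225),('pink',0,0)): print(n,d(x,y,56))
print('blue sc foot',s(485,65,0)); print('wash', back('si0',345,240,184), 'beaker')
```

```text
plate L T R B
 [[644.2  81.2  14. ]
 [599.9 -86.5  14. ]
 [405.1 -46.1  14. ]
 [443.2 128.2  14. ]] [523.1  19.2  14. ]
edges [np.float64(173.46427770616384), np.float64(198.879435186475), np.float64(178.38946353374953), np.float64(206.4108223274231)]
side plate
 [[448.9 121.1  14. ]
 [646.8  79.2  14. ]
 [607.2 -91.   14. ]
 [407.9 -45.4  14. ]] [527.7  16.   14. ]
sc yaw -12.456443640685382 origin [513.4  21.4]
si yaw -12.42339537521221 origin [518.   18.2]
knob top [520.6   3.4  70. ] [516.   28.6  70. ]
wheel centre?
slit [497.8  81.9  24. ]
vial [598.    6.2  98. ] [596.9   6.9  98. ]
foot sc [595.1  11.   42. ]
tab top [560.8   8.4  72. ]
tray [[ 421.1 -218.3   18. ]
 [ 557.8 -240.4   18. ]
 [ 533.2 -381.2   18. ]
 [ 398.6 -355.6   18. ]] [ 477.7 -298.9   18. ]
green [ 498.8 -263.7   60. ]
blue [ 552.8 -142.6   56. ]
pink [315.2 158.   56. ]
blue sc foot [ 550.3 -141.4    0. ]
wash [ 661.9 -260.2  184. ] beaker
```

```bash
cat >> h.py <<'E'
from scipy.spatial.transform import Rotation as Rn
def rel(pos=None,yawjaw=None):
    "print tool-frame shift (m) to pos, and turn about tool x (deg) to bring jaws to yaw; also tilt"
    o=ctrl.get_obs();R=Rn.from_rotvec(o['orientation']).as_matrix();p=np.array(o['ee_pos'])
    print('t',round(o['t'],2),'p',p.round(1),'w',round(o['width'],1),'F',np.round(o['ft_force'],1),'q6',round(o['qpos'][5],2),'x',R[:,0].round(3),'yawjaw',np.degrees(np.arctan2(R[1,1],R[0,1])).round(1),'z',R[:,2].round(2))
    if pos is not None: print('shift',(R.T@(np.array(pos)-p)/1000).round(4))
    if yawjaw is not None: print('turn',-((yawjaw-np.degrees(np.arctan2(R[1,1],R[0,1]))+180)%360-180))
E
python3 -c "
from h import *
rel([597.5,6.5,150],-102.4); rel(None,77.6)"
```

```text
t 0.15 p [624.6   0.  222.1] w 88.0 F [1.6 0.1 0.8] q6 -0.02 x [-0.001  0.    -1.   ] yawjaw -0.0 z [-0. -1. -0.]
shift [ 0.0721 -0.027  -0.0065]
turn 102.39956140333642
t 0.15 p [624.6   0.  222.1] w 88.0 F [1.6 0.1 0.8] q6 -0.02 x [-0.001  0.    -1.   ] yawjaw -0.0 z [-0. -1. -0.]
turn -77.6004385966636
```

Emit:
{"op": "carry_out", "data": {"commands": [[0.036, -0.0135, -0.003, 0, 0, 0], [0.036, -0.0135, -0.003, 0, 0, 0], [0, 0, 0, -10, 0, 0], [0, 0, 0, -10, 0, 0], [0, 0, 0, -10, 0, 0], [0, 0, 0, -10, 0, 0], [0, 0, 0, -10, 0, 0], [0, 0, 0, -10, 0, 0]], "grip": 0}}

```text
t: 1.15
ee_pos: [595.0, 6.2, 145.6]
orientation: [0.384, 1.542, -0.386]
ft_force: [0.1, 0.2, 0.3]
width: 87.8
```

Emit:
{"op": "carry_out", "data": {"commands": [[0, 0, 0, -10, 0, 0], [0, 0, 0, -7.6, 0, 0], [0, 0, 0, 0, 0, 0]]}}

```text
t: 1.52
ee_pos: [594.4, 6.3, 144.8]
orientation: [0.136, 1.573, -0.136]
ft_force: [-0.2, -0.4, -0.5]
width: 87.7
```

```bash
python3 -c "
from h import *
snap('wrist','wr1')
rel([597.5,6.5,60],77.6)
u=np.array([np.cos(np.radians(-12.4)),np.sin(np.radians(-12.4))]);v=np.array([-u[1],u[0]])
o=np.array([516,19.5])
def W(x,y,z): return np.r_[o+x*u+y*v,z]
for n,P in(('vialtop',[597.5,6.5,98]),('tabtop',W(46,0,72)),('win edges',W(36,-42,36)),('w2',W(36,42,36)),('knob',W(0,0,70)),('hinge',W(106,0,42))): print(n,proj('wr1',P)[0].round())
"
```

```text
t 1.57 p [594.4   6.3 144.8] w 88.0 F [-0.3 -0.5 -0.1] q6 -1.41 x [-0.007  0.    -1.   ] yawjaw 80.0 z [ 0.98 -0.17 -0.01]
shift [0.0848 0.0009 0.0036]
turn 2.403549299012809
vialtop [281. 230.]
tabtop [277. 175.]
win edges [231. 156.]
w2 [324. 160.]
knob [279. 114.]
hinge [274. 234.]
```

View pics/wr1.png

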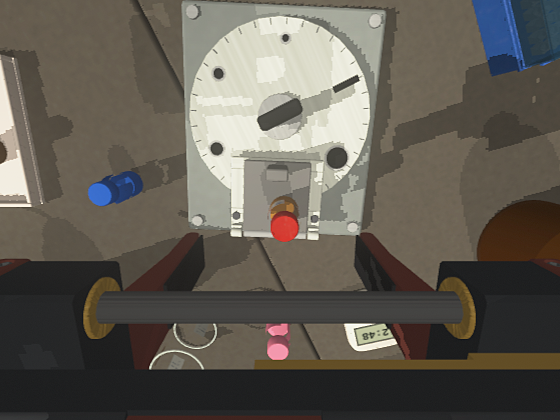

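The wrist view shows the cap at (284,226), the tab at (277,172) and the knob at (279,112). All lie within 3 px of the predictions, so the unit pose stands.

Emit:
{"op": "carry_out", "data": {"commands": [[0.029, 0.0003, 0.001, 1.2, 0, 0], [0.029, 0.0003, 0.001, 1.2, 0, 0], [0.029, 0.0003, 0.001, 0, 0, 0], [0, 0, 0, 0, 0, 0]]}}

```text
t: 2.08
ee_pos: [597.8, 6.6, 56.3]
orientation: [0.18, 1.568, -0.18]
ft_force: [-0.5, 0.1, 1.0]
width: 87.7
```

```bash
python3 -c "
from h import *
rel([597.5,6.5,57],77.6)
"
```

```text
t 2.08 p [597.8   6.6  56.3] w 87.7 F [-0.5  0.1  1. ] q6 -1.35 x [-0.005  0.    -1.   ] yawjaw 76.9 z [ 0.97 -0.23 -0.01]
shift [-0.0007 -0.0002 -0.0003]
turn -0.7267968165594141
```

Emit:
{"op": "carry_out", "data": {"commands": [[0, 0, 0, 0, 0, 0], [0, 0, 0, 0, 0, 0], [0, 0, 0, 0, 0, 0], [0, 0, 0, 0, 0, 0], [0, 0, 0, 0, 0, 0], [0, 0, 0, 0, 0, 0], [0, 0, 0, 0, 0, 0], [0, 0, 0, 0, 0, 0]], "grip": 1}}

```text
t: 3.08
ee_pos: [600.4, 6.6, 60.5]
orientation: [0.182, 1.562, -0.182]
ft_force: [-0.1, 0.1, 0.5]
width: 28.6
```

Emit:
{"op": "carry_out", "data": {"commands": [[-0.004, 0, 0, 0, 0, 0], [-0.01, 0, 0, 0, 0, 0], [-0.03, 0, 0, 0, 0, 0], [-0.04, 0, 0, 0, 0, 0], [-0.04, 0, 0, 0, 0, 0], [0, 0, 0, 0, 0, 0]]}}

```text
t: 3.82
ee_pos: [600.2, 6.6, 190.4]
orientation: [0.182, 1.562, -0.182]
ft_force: [-1.3, -0.7, 0.2]
width: 28.4
```

```bash
python3 -c "
from h import *
rel([446,-320,170],77.6)
"
```

```text
t 3.83 p [600.2   6.6 190.4] w 28.4 F [-1.3 -0.7  0.2] q6 -1.35 x [ 0.001  0.    -1.   ] yawjaw 76.7 z [ 0.97 -0.23  0.  ]
shift [ 0.0202 -0.3532 -0.0751]
turn -0.8686306737359075
```

Emit:
{"op": "carry_out", "data": {"commands": [[0.0, -0.03, -0.006, 0, 0, 0], [0.002, -0.047, -0.01, 0, 0, 0], [0.002, -0.05, -0.0106, 0, 0, 0], [0.002, -0.05, -0.0106, 0, 0, 0], [0.002, -0.05, -0.0106, 0, 0, 0], [0.002, -0.05, -0.0106, 0, 0, 0], [0.002, -0.046, -0.01, 0, 0, 0], [0.002, -0.03, -0.006, 0, 0, 0]]}}

```text
t: 4.82
ee_pos: [440.1, -326.1, 171.6]
orientation: [0.18, 1.568, -0.176]
ft_force: [0.4, 0.5, -0.3]
width: 28.5
```

```bash
python3 -c "
from h import *
rel([446,-320,60],77.6)
im=snap('side','si2')['pixels'];cv2.imwrite('pics/c3.png',cv2.resize(im[170:370,130:370],None,fx=3,fy=3,interpolation=3))
"
```

```text
t 4.83 p [ 440.1 -326.1  171.6] w 28.5 F [ 0.4  0.5 -0.3] q6 -2.0 x [-0.004  0.003 -1.   ] yawjaw 77.0 z [ 0.97 -0.22 -0.  ]
shift [0.1116 0.0071 0.0049]
turn -0.5690435760898538
```

View pics/c3.png

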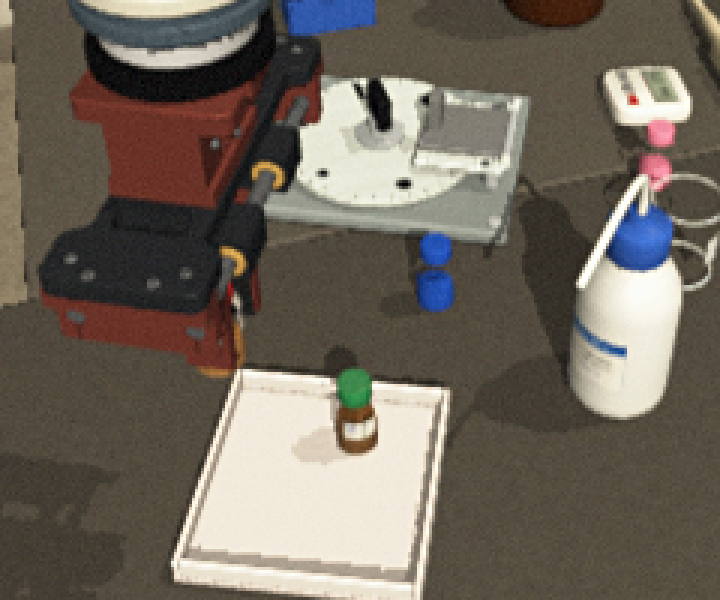

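The side crop shows the vial held upright in the gripper, its foot at crop (222,372). The flap is now clear and the bystanders have not moved.

```bash
python3 -c "
from h import *
for z in (145,150,155,160): print(z,proj('si2',[[440,-339,z]]))
rel([447,-315,40],77.6)
"
```

```text
145 [[206.58573079 299.17006372]]
150 [[206.23986287 296.97756228]]
155 [[205.89036572 294.76205464]]
160 [[205.5371819  292.52317679]]
t 4.88 p [ 439.1 -328.4  171.4] w 28.8 F [-0.9 -1.3 -0.4] q6 -2.01 x [-0.004  0.002 -1.   ] yawjaw 77.0 z [ 0.97 -0.22 -0.  ]
shift [0.1314 0.0147 0.0053]
turn -0.6030666665030253
```

Emit:
{"op": "carry_out", "data": {"commands": [[0.03, 0.004, 0.002, 0, 0, 0], [0.04, 0.004, 0.002, 0, 0, 0], [0.04, 0.004, 0.002, 0, 0, 0], [0.01, 0, 0, 0, 0, 0]]}}

```text
t: 5.38
ee_pos: [446.0, -318.1, 47.6]
orientation: [0.183, 1.568, -0.18]
ft_force: [-0.8, -0.5, 0.1]
width: 28.6
```

Emit:
{"op": "carry_out", "data": {"commands": [[0.012, 0.002, 0, 0, 0, 0], [0.009, 0, 0, 0, 0, 0], [0, 0, 0, 0, 0, 0]]}}

```text
t: 5.75
ee_pos: [447.0, -316.2, 26.5]
orientation: [0.182, 1.567, -0.18]
ft_force: [-0.3, -0.7, -0.0]
width: 28.2
```

Emit:
{"op": "carry_out", "data": {"commands": [[0.002, 0, 0, 0, 0, 0]]}}

```text
t: 5.88
ee_pos: [447.6, -316.7, 25.3]
orientation: [0.181, 1.566, -0.181]
ft_force: [0.2, 1.2, 0.1]
width: 28.6
```

Emit:
{"op": "carry_out", "data": {"commands": [[0.002, 0, 0, 0, 0, 0]]}}

```text
t: 6.0
ee_pos: [448.0, -317.0, 23.8]
orientation: [0.181, 1.565, -0.181]
ft_force: [0.2, 0.3, -0.3]
width: 28.6
```

Emit:
{"op": "carry_out", "data": {"commands": [[0.002, 0, 0, 0, 0, 0]]}}

```text
t: 6.12
ee_pos: [448.4, -317.3, 22.3]
orientation: [0.18, 1.564, -0.182]
ft_force: [-1.3, 3.6, 16.7]
width: 28.0
```

Emit:
{"op": "carry_out", "data": {"commands": [[0.002, 0, 0, 0, 0, 0]]}}

```text
t: 6.25
ee_pos: [449.1, -317.6, 22.1]
orientation: [0.18, 1.562, -0.182]
ft_force: [-3.6, 0.8, 17.0]
width: 27.9
```

Emit:
{"op": "carry_out", "data": {"commands": [[0.002, 0, 0, 0, 0, 0]]}}

```text
t: 6.38
ee_pos: [449.5, -317.8, 22.0]
orientation: [0.179, 1.562, -0.182]
ft_force: [-4.7, 3.2, 21.7]
width: 27.6
```

Contact at TCP z of 22 mm, so I open partway.

Emit:
{"op": "carry_out", "data": {"commands": [[-0.0005, 0, 0, 0, 0, 0], [0, 0, 0, 0, 0, 0], [0, 0, 0, 0, 0, 0], [0, 0, 0, 0, 0, 0]], "grip": 0.42}}

```text
t: 6.88
ee_pos: [449.8, -318.2, 23.0]
orientation: [0.179, 1.561, -0.183]
ft_force: [0.2, -0.6, 0.2]
width: 50.8
```

Emit:
{"op": "carry_out", "data": {"commands": [[-0.02, 0, 0, 0, 0, 0], [-0.05, 0, 0, 0, 0, 0], [-0.055, 0, 0, 0, 0, 0], [-0.04, 0, 0, 0, 0, 0], [0, 0, 0, 0, 0, 0]]}}

```text
t: 7.5
ee_pos: [448.8, -317.3, 190.9]
orientation: [0.181, 1.564, -0.181]
ft_force: [-0.9, 0.8, 0.1]
width: 50.6
```

```bash
python3 -c "
from h import *
u=np.array([np.cos(np.radians(-12.4)),np.sin(np.radians(-12.4))]);v=np.array([-u[1],u[0]])
rel(np.r_[np.array([516,19.5])+46*u,170],77.6)
im=snap('side','si3')['pixels'];cv2.imwrite('pics/c4.png',cv2.resize(im[170:370,130:370],None,fx=3,fy=3,interpolation=3))
"
```

```text
t 7.5 p [ 448.8 -317.3  190.9] w 50.6 F [-0.9  0.8  0.1] q6 -1.98 x [-0.001 -0.    -1.   ] yawjaw 76.8 z [ 0.97 -0.23 -0.  ]
shift [0.0208 0.3439 0.0346]
turn -0.8024982999874624
```

View pics/c4.png

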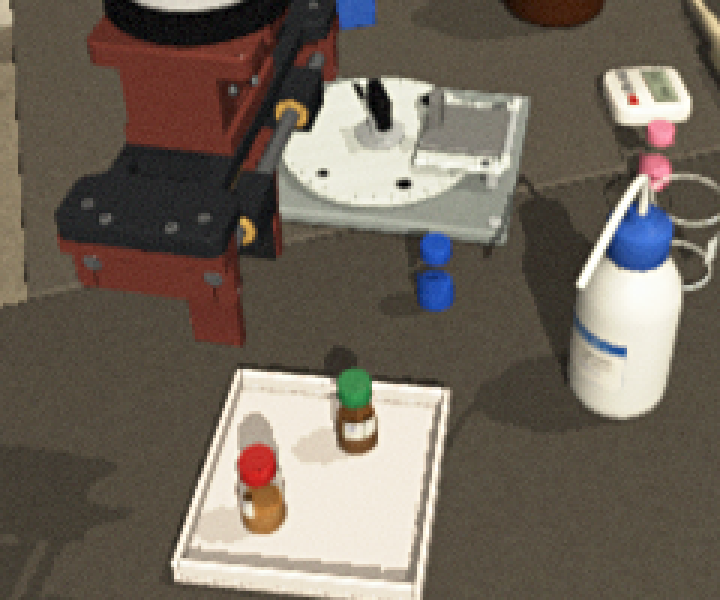

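The red-cap vial stands upright at crop (262,490), clear of the green one at (355,410). Next is the tab.

Emit:
{"op": "carry_out", "data": {"commands": [[0.0, 0.03, 0.003, 0, 0, 0], [0.002, 0.045, 0.0045, 0, 0, 0], [0.002, 0.048, 0.005, 0, 0, 0], [0.003, 0.048, 0.005, 0, 0, 0], [0.003, 0.048, 0.005, 0, 0, 0], [0.003, 0.048, 0.005, 0, 0, 0], [0.003, 0.043, 0.004, 0, 0, 0], [0.003, 0.024, 0.002, 0, 0, 0]]}}

```text
t: 8.55
ee_pos: [551.6, 10.7, 154.9]
orientation: [0.188, 1.589, -0.182]
ft_force: [-0.8, 0.4, 0.7]
width: 51.1
```

```bash
python3 -c "
from h import *
rel([560.9,9.3,48],77.6)
snap('wrist','wr2')
im=cv2.imread('pics/wr2.png');cv2.imwrite('pics/c5.png',im)
u=np.array([np.cos(np.radians(-12.4)),np.sin(np.radians(-12.4))]);v=np.array([-u[1],u[0]])
o=np.array([516,19.5])
def W(x,y,z): return np.r_[o+x*u+y*v,z]
for n,P in(('tabtop',W(46,0,72)),('tab -y',W(46,-9,72)),('tab +y',W(46,9,72)),('knob',W(0,0,70)),('slit',[497.8,81.9,24])): print(n,proj('wr2',P)[0].round())
"
```

```text
t 8.55 p [551.6  10.7 154.9] w 51.1 F [-0.8  0.4  0.7] q6 -1.35 x [-0.025  0.007 -1.   ] yawjaw 76.5 z [ 0.97 -0.23 -0.03]
shift [0.1066 0.0008 0.0122]
turn -1.0859503242899677
tabtop [281. 225.]
tab -y [270. 225.]
tab +y [291. 225.]
knob [280. 171.]
slit [339. 131.]
```

View pics/c5.png

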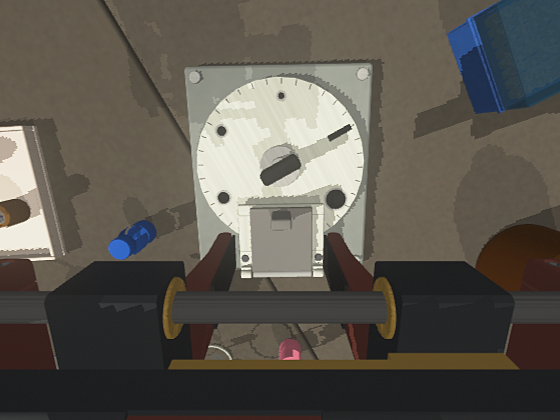

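```bash
python3 -c "
from h import *
rel([560.9,9.3,48],77.6)
u=np.array([np.cos(np.radians(-12.4)),np.sin(np.radians(-12.4))]);v=np.array([-u[1],u[0]])
o=np.array([516,19.5])
def W(x,y,z): return np.r_[o+x*u+y*v,z]
for x,z in((41,72),(51,72),(41,42),(51,42),(40,42),(106,42),(36,36)): print(x,z,proj('wr2',W(x,0,z))[0].round(1))
g=cv2.imread('pics/wr2.png')[196:284,276:287].mean((1,2)).round();print(list(zip(range(196,284),g.astype(int))))
"
```

```text
t 8.6 p [551.8  12.4 154.3] w 51.2 F [ 0.6  1.7 -0.7] q6 -1.34 x [-0.026  0.008 -1.   ] yawjaw 76.5 z [ 0.97 -0.23 -0.03]
shift [ 0.106  -0.0011  0.0124]
turn -1.0617370724239095
41 72 [280.8 219.2]
51 72 [281.  230.4]
41 42 [280.6 210.7]
51 42 [280.8 220.8]
40 42 [280.5 209.6]
106 42 [281.7 273.8]
36 36 [280.4 204.1]
[(196, np.int64(165)), (197, np.int64(142)), (198, np.int64(145)), (199, np.int64(146)), (200, np.int64(146)), (201, np.int64(146)), (202, np.int64(145)), (203, np.int64(128)), (204, np.int64(119)), (205, np.int64(147)), (206, np.int64(148)), (207, np.int64(87)), (208, np.int64(96)), (209, np.int64(109)), (210, np.int64(99)), (211, np.int64(80)), (212, np.int64(78)), (213, np.int64(79)), (214, np.int64(79)), (215, np.int64(79)), (216, np.int64(79)), (217, np.int64(78)), (218, np.int64(77)), (219, np.int64(90)), (220, np.int64(117)), (221, np.int64(136)), (222, np.int64(143)), (223, np.int64(142)), (224, np.int64(143)), (225, np.int64(143)), (226, np.int64(144)), (227, np.int64(144)), (228, np.int64(145)), (229, np.int64(133)), (230, np.int64(124)), (231, np.int64(144)),
[... 437 characters left out ...]
)), (252, np.int64(141)), (253, np.int64(141)), (254, np.int64(141)), (255, np.int64(141)), (256, np.int64(140)), (257, np.int64(141)), (258, np.int64(140)), (259, np.int64(140)), (260, np.int64(141)), (261, np.int64(140)), (262, np.int64(141)), (263, np.int64(140)), (264, np.int64(141)), (265, np.int64(141)), (266, np.int64(141)), (267, np.int64(141)), (268, np.int64(141)), (269, np.int64(141)), (270, np.int64(139)), (271, np.int64(131)), (272, np.int64(163)), (273, np.int64(189)), (274, np.int64(195)), (275, np.int64(201)), (276, np.int64(195)), (277, np.int64(86)), (278, np.int64(95)), (279, np.int64(98)), (280, np.int64(98)), (281, np.int64(98)), (282, np.int64(98)), (283, np.int64(97))]
```

The tab's top appears where predicted (rows 220–230), so I descend on it.

Emit:
{"op": "carry_out", "data": {"commands": [[0.03, -0.001, 0.004, -1, -1.5, 0], [0.035, 0, 0.004, 0, 0, 0], [0.02, 0, 0.002, 0, 0, 0], [0, 0, 0, 0, 0, 0]]}}

```text
t: 9.1
ee_pos: [556.0, 9.8, 60.6]
orientation: [0.169, 1.574, -0.168]
ft_force: [0.1, -1.1, -0.6]
width: 51.0
```

```bash
python3 -c "
from h import *
rel([560.9,9.3,48],77.6)"
```

```text
t 9.1 p [556.    9.8  60.6] w 51.0 F [ 0.1 -1.1 -0.6] q6 -1.36 x [-0.01   0.001 -1.   ] yawjaw 77.7 z [ 0.98 -0.21 -0.01]
shift [0.0126 0.0005 0.005 ]
turn 0.12092146299153228
```

Emit:
{"op": "carry_out", "data": {"commands": [[0.008, 0.0003, 0.004, 0, 0, 0], [0.004, 0.0003, 0.001, 0, 0, 0], [0, 0, 0, 0, 0, 0]]}}

```text
t: 9.48
ee_pos: [561.3, 8.8, 48.2]
orientation: [0.169, 1.574, -0.169]
ft_force: [1.0, -0.2, -0.5]
width: 51.1
```

Emit:
{"op": "carry_out", "data": {"commands": [[0, 0, 0, 0, 0, 0], [0, 0, 0, 0, 0, 0], [0, 0, 0, 0, 0, 0], [0, 0, 0, 0, 0, 0], [0, 0, 0, 0, 0, 0]], "grip": 1}}

```text
t: 10.1
ee_pos: [562.3, 9.9, 49.7]
orientation: [0.171, 1.571, -0.168]
ft_force: [0.2, -1.4, -1.9]
width: 17.6
```

```bash
cat > arc.py <<'E'
from h import *
u=np.array([np.cos(np.radians(-12.4)),np.sin(np.radians(-12.4))]);v=np.array([-u[1],u[0]]);o=np.array([516,19.5])
ob=ctrl.get_obs();p=np.array(ob['ee_pos']);R=Rn.from_rotvec(ob['orientation']).as_matrix()
g=p-19*R[:,0]
r=np.array([(g[:2]-o)@u-106,g[2]-39.5]); th0=np.arctan2(r[1],-r[0])-np.arctan2(25.5,60)
print('rad',np.hypot(*r),'theta',th0,'y',(g[:2]-o)@v); rel(None,77.6)
a0=np.arctan2(r[1],-r[0]);rr=65.2
prev=r
for k in range(1,21):
    a=a0+k*0.1; q=rr*np.array([-np.cos(a),np.sin(a)]); d=q-prev; prev=q
    w=np.r_[d[0]*u,d[1]]; print(round(a-np.arctan2(25.5,60),2),(R.T@w/1000).round(4))
E
python3 arc.py
```

```text
rad 65.45670216170325 theta 0.060759823019310655 y 0.5771000939128346
t 10.1 p [562.3   9.9  49.7] w 17.6 F [ 0.2 -1.4 -1.9] q6 -1.36 x [-0.007  0.003 -1.   ] yawjaw 77.6 z [ 0.98 -0.21 -0.01]
turn 0.04841318397842542
0.16 [-0.0056  0.      0.0034]
0.26 [-0.0054  0.      0.0037]
0.36 [-0.005   0.      0.0042]
0.46 [-0.0045  0.      0.0047]
0.56 [-0.004   0.      0.0051]
0.66 [-0.0035  0.      0.0055]
0.76 [-0.0029 -0.      0.0058]
0.86 [-0.0023 -0.      0.0061]
0.96 [-0.0017 -0.      0.0063]
1.06 [-0.0011 -0.      0.0064]
1.16 [-0.0004 -0.      0.0065]
1.26 [ 0.0002 -0.      0.0065]
1.36 [ 0.0009 -0.      0.0065]
1.46 [ 0.0015 -0.      0.0063]
1.56 [ 0.0021 -0.      0.0062]
1.66 [ 0.0027 -0.      0.0059]
1.76 [ 0.0033 -0.      0.0056]
1.86 [ 0.0039 -0.      0.0052]
1.96 [ 0.0044 -0.      0.0048]
2.06 [ 0.0048 -0.      0.0044]
```

Emit:
{"op": "carry_out", "data": {"commands": [[-0.0056, 0, 0.0034, 0, 0, 0], [-0.0054, 0, 0.0037, 0, 0, 0], [-0.005, 0, 0.0042, 0, 0, 0], [-0.0045, 0, 0.0047, 0, 0, 0], [-0.004, 0, 0.0051, 0, 0, 0]]}}

```text
t: 10.72
ee_pos: [579.6, 6.0, 73.4]
orientation: [0.172, 1.581, -0.168]
ft_force: [-2.3, 3.0, -3.6]
width: 17.8
```

```bash
python3 arc.py
```

```text
rad 66.70912915636411 theta 0.5132697116478586 y 0.4591448381574512
t 10.72 p [579.6   6.   73.4] w 17.8 F [-2.3  3.  -3.6] q6 -1.37 x [-0.017  0.004 -1.   ] yawjaw 77.6 z [ 0.98 -0.21 -0.02]
turn 0.024070209454180258
0.61 [-0.0026 -0.      0.0062]
0.71 [-0.0033 -0.      0.0056]
0.81 [-0.0027 -0.      0.0059]
0.91 [-0.0021 -0.      0.0062]
1.01 [-0.0014 -0.      0.0064]
1.11 [-0.0008 -0.      0.0065]
1.21 [-0.0002 -0.      0.0065]
1.31 [ 0.0005 -0.      0.0065]
1.41 [ 0.0011 -0.      0.0064]
1.51 [ 0.0018 -0.      0.0063]
1.61 [ 0.0024 -0.      0.0061]
1.71 [ 0.003  -0.      0.0058]
1.81 [ 0.0036 -0.      0.0055]
1.91 [ 0.0041 -0.      0.0051]
2.01 [ 0.0046 -0.      0.0046]
2.11 [ 0.005  -0.      0.0042]
2.21 [ 0.0054 -0.      0.0036]
2.31 [ 0.0057 -0.      0.0031]
2.41 [ 0.006  -0.      0.0025]
2.51 [ 0.0062 -0.      0.0019]
```

Emit:
{"op": "carry_out", "data": {"commands": [[-0.0026, 0, 0.0062, 0, -0.5, 0], [-0.0033, 0, 0.0058, 0, -0.5, 0], [-0.0027, 0, 0.006, 0, 0, 0], [-0.0021, 0, 0.0063, 0, 0, 0], [-0.0014, 0, 0.0065, 0, 0, 0], [-0.0008, 0, 0.0065, 0, 0, 0]]}}

```text
t: 11.48
ee_pos: [615.7, -1.9, 88.7]
orientation: [0.171, 1.569, -0.169]
ft_force: [-2.9, 2.8, -0.9]
width: 17.3
```

```bash
python3 arc.py|head -14
```

```text
rad 68.27683792296928 theta 1.112117925496425 y 0.48113673636227716
t 11.47 p [615.7  -1.9  88.7] w 17.3 F [-2.9  2.8 -0.9] q6 -1.38 x [-0.005  0.001 -1.   ] yawjaw 77.6 z [ 0.98 -0.21 -0.01]
turn -0.0008173046643378257
1.21 [ 0.003  -0.      0.0067]
1.31 [ 0.0006 -0.      0.0065]
1.41 [ 0.0012 -0.      0.0064]
1.51 [ 0.0019 -0.      0.0062]
1.61 [ 0.0025 -0.      0.006 ]
1.71 [ 0.0031 -0.      0.0058]
1.81 [ 0.0036 -0.      0.0054]
1.91 [ 0.0041 -0.      0.005 ]
2.01 [ 0.0046 -0.      0.0046]
2.11 [ 0.0051 -0.      0.0041]
2.21 [ 0.0054 -0.      0.0036]
```

Emit:
{"op": "carry_out", "data": {"commands": [[0.003, 0, 0.0067, 0, 0, 0], [0.0012, 0, 0.0065, 0, 0, 0], [0.0018, 0, 0.0065, 0, 0, 0], [0.0022, 0, 0.0063, 0, 0, 0]]}}

```text
t: 11.98
ee_pos: [647.5, -8.9, 84.6]
orientation: [0.17, 1.559, -0.169]
ft_force: [-2.8, 1.1, 1.8]
width: 17.2
```

```bash
python3 arc.py|head -14
```

```text
rad 70.13298546371128 theta 1.5869387693836192 y 0.4887274958223493
t 11.97 p [647.5  -8.9  84.6] w 17.2 F [-2.8  1.1  1.8] q6 -1.39 x [ 0.005  0.    -1.   ] yawjaw 77.6 z [ 0.98 -0.21  0.  ]
turn 0.013191678650457561
1.69 [ 0.0075 -0.      0.0038]
1.79 [ 0.0035 -0.      0.0055]
1.89 [ 0.0041 -0.      0.0051]
1.99 [ 0.0045 -0.      0.0047]
2.09 [ 0.005  -0.      0.0042]
2.19 [ 0.0054 -0.      0.0037]
2.29 [ 0.0057 -0.      0.0031]
2.39 [ 0.006  -0.      0.0025]
2.49 [ 0.0062 -0.      0.0019]
2.59 [ 0.0064 -0.      0.0013]
2.69 [ 0.0065 -0.      0.0006]
```

Emit:
{"op": "carry_out", "data": {"commands": [[0.006, 0, 0.003, 0, 0, 0], [0.004, 0, 0.004, 0, 0, 0]]}}

```text
t: 12.22
ee_pos: [660.7, -11.8, 77.6]
orientation: [0.169, 1.548, -0.169]
ft_force: [-3.3, 1.5, 1.1]
width: 16.9
```

```bash
python3 arc.py|head -5
```

```text
rad 70.74314917680047 theta 1.7999694744303345 y 0.5002119302197485
t 12.22 p [660.7 -11.8  77.6] w 16.9 F [-3.3  1.5  1.1] q6 -1.39 x [ 0.016 -0.002 -1.   ] yawjaw 77.6 z [ 0.98 -0.21  0.02]
turn 0.034921496810454755
1.9 [ 0.0086 -0.      0.0017]
2.0 [ 0.0047 -0.      0.0046]
```

Emit:
{"op": "carry_out", "data": {"commands": [[0.002, 0, 0.004, 0, 0, 0]]}}

```text
t: 12.35
ee_pos: [664.7, -12.7, 75.1]
orientation: [0.169, 1.548, -0.169]
ft_force: [-4.1, 3.0, -1.3]
width: 16.9
```

```bash
python3 arc.py|head -5
```

```text
rad 71.29450759047052 theta 1.866739546932485 y 0.4360220121932379
t 12.35 p [664.7 -12.7  75.1] w 16.9 F [-4.1  3.  -1.3] q6 -1.39 x [ 0.016 -0.002 -1.   ] yawjaw 77.6 z [ 0.98 -0.21  0.02]
turn 0.022379038800892204
1.97 [ 0.0091 -0.      0.0007]
2.07 [ 0.005  -0.      0.0042]
```

Emit:
{"op": "carry_out", "data": {"commands": [[0.004, 0, 0.004, 0, 0, 0]]}}

```text
t: 12.48
ee_pos: [668.2, -13.4, 72.1]
orientation: [0.17, 1.55, -0.169]
ft_force: [-15.3, 3.2, 30.9]
width: 17.2
```

```bash
python3 arc.py|head -3; python3 -c "
from h import *
a=snap('scene','sc5')['pixels'][170:290,235:355];b=snap('side','si5')['pixels'][150:270,190:310]
cv2.imwrite('pics/c6.png',cv2.resize(np.hstack([a,b]),(800,400),interpolation=3))"
```

```text
rad 71.44399949239087 theta 1.9336354157846767 y 0.5142075410698013
t 12.47 p [668.2 -13.4  72.1] w 17.2 F [-15.3   3.2  30.9] q6 -1.39 x [ 0.014 -0.001 -1.   ] yawjaw 77.6 z [ 0.98 -0.21  0.01]
turn 0.019343946758937136
```

View pics/c6.png

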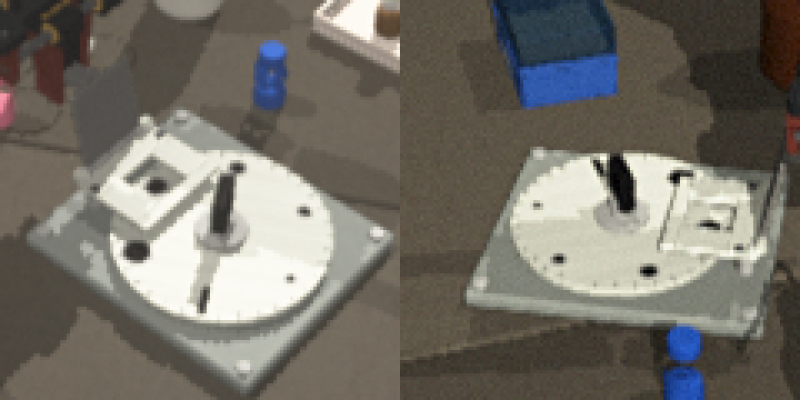

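The force jumped to about 34 N at the stop, and the picture shows the flap leaning past upright with the window uncovered. The slit is at left-crop (203,298). I let go and back out.

Emit:
{"op": "carry_out", "data": {"commands": [[0, 0, 0, 0, 0, 0], [0, 0, 0, 0, 0, 0], [0, 0, 0, 0, 0, 0], [0, 0, 0, 0, 0, 0]], "grip": 0.4}}

```text
t: 13.08
ee_pos: [669.4, -14.1, 71.0]
orientation: [0.168, 1.548, -0.169]
ft_force: [-0.7, -0.0, 0.0]
width: 51.5
```

Emit:
{"op": "carry_out", "data": {"commands": [[-0.002, 0, 0.008, 0, 0, 0], [-0.01, 0, 0.008, 0, 0, 0], [-0.04, 0, 0, 0, 0, 0], [-0.055, 0, 0, 0, 0, 0], [-0.03, 0, 0, 0, 0, 0], [0, 0, 0, 0, 0, 0]]}}

```text
t: 13.82
ee_pos: [686.7, -18.1, 214.9]
orientation: [0.169, 1.545, -0.169]
ft_force: [-0.1, -0.2, -0.7]
width: 52.8
```

```bash
python3 -c "
from h import *
p=[back('sc0',235+x/6,190+y/6,24) for x,y in((367,420),(361,440),(374,398))]
for q in p: d=q[:2]-[516,19.5]; print(q,np.degrees(np.arctan2(d[1],d[0])),np.hypot(*d))
q=back('wr2',340,132,24);d=q[:2]-[516,19.5];print('wr',np.degrees(np.arctan2(d[1],d[0])),np.hypot(*d))
a,b=back('wr2',261,181,70),back('wr2',300,158,70);d=b-a;print('knob',np.degrees(np.arctan2(d[1],d[0])),(a+b)/2)
rel([516,19.5,150],17.0);rel(None,-163)"
```

```text
[497.84973855  81.88343787  24.        ] 106.2221855264558 64.97018786652264
[495.48170737  91.71011488  24.        ] 105.86234374890859 75.0686420766483
[500.35126512  70.85205023  24.        ] 106.94778087946263 53.683479447803705
wr 105.42099999658033 65.60162844199823
knob 107.0002414425238 [515.12730765  20.10134903  70.        ]
t 13.82 p [686.7 -18.1 214.9] w 52.8 F [-0.1 -0.2 -0.7] q6 -1.4 x [ 0.019 -0.003 -1.   ] yawjaw 77.6 z [ 0.98 -0.21  0.02]
shift [ 6.16e-02  1.00e-04 -1.76e-01]
turn 60.63670798942394
t 13.82 p [686.7 -18.1 214.9] w 52.8 F [-0.1 -0.2 -0.7] q6 -1.4 x [ 0.019 -0.003 -1.   ] yawjaw 77.6 z [ 0.98 -0.21  0.02]
turn -119.36329201057606
```

Emit:
{"op": "carry_out", "data": {"commands": [[0, 0, -0.035, 0, 1.1, 0], [0.003, 0, -0.045, 0, 0, 0], [0.003, 0, -0.045, 0, 0, 0], [0.003, 0, -0.038, 0, 0, 0], [0, 0, -0.013, 0, 0, 0], [0, 0, 0, 10, 0, 0], [0, 0, 0, 10, 0, 0], [0, 0, 0, 10, 0, 0]]}}

```text
t: 14.82
ee_pos: [510.8, 19.8, 199.4]
orientation: [0.591, 1.494, -0.592]
ft_force: [0.2, 0.4, -0.0]
width: 52.4
```

Emit:
{"op": "carry_out", "data": {"commands": [[0, 0, 0, 10, 0, 0], [0, 0, 0, 10, 0, 0], [0, 0, 0, 10, 0, 0], [0, 0, 0, 1.6, 0, 0], [0, 0, 0, 0, 0, 0]]}}

```text
t: 15.45
ee_pos: [515.4, 19.0, 197.8]
orientation: [1.024, 1.32, -1.027]
ft_force: [0.4, 0.9, -0.1]
width: 52.8
```

```bash
python3 -c "
from h import *
rel([515.7,19.8,110],16)"
```

```text
t 15.45 p [515.4  19.  197.8] w 52.8 F [ 0.4  0.9 -0.1] q6 -0.24 x [-0.004  0.001 -1.   ] yawjaw 14.2 z [ 0.25 -0.97 -0.  ]
shift [ 0.0878  0.0008 -0.0005]
turn -1.7902854414977583
```

Emit:
{"op": "carry_out", "data": {"commands": [[0.04, 0.0003, 0, -1.8, 0, 0], [0.04, 0, 0, 0, 0, 0], [0.04, 0, 0, 0, 0, 0], [0.018, 0, 0, 0, 0, 0], [0, 0, 0, 0, 0, 0]]}}

```text
t: 16.08
ee_pos: [518.7, 19.0, 56.6]
orientation: [0.991, 1.334, -0.989]
ft_force: [-0.6, 0.7, 0.2]
width: 52.3
```

```bash
python3 -c "
from h import *
rel([515.7,19.8,43],16)"
```

```text
t 16.07 p [518.7  19.   56.6] w 52.3 F [-0.6  0.7  0.2] q6 -0.28 x [ 0.001  0.001 -1.   ] yawjaw 16.9 z [ 0.29 -0.96 -0.  ]
shift [ 0.0136 -0.0026 -0.0016]
turn 0.8534239990885055
```

Emit:
{"op": "carry_out", "data": {"commands": [[0.01, -0.002, -0.001, 0.8, 0, 0], [0.003, -0.0006, -0.0005, 0, 0, 0], [0, 0, 0, 0, 0, 0]]}}

```text
t: 16.45
ee_pos: [517.2, 19.8, 44.5]
orientation: [1.002, 1.327, -0.997]
ft_force: [0.5, 0.3, 0.4]
width: 52.7
```

Emit:
{"op": "carry_out", "data": {"commands": [[0, 0, 0, 0, 0, 0], [0, 0, 0, 0, 0, 0], [0, 0, 0, 0, 0, 0], [0, 0, 0, 0, 0, 0], [0, 0, 0, 0, 0, 0], [0, 0, 0, 0, 0, 0]], "grip": 1}}

```text
t: 17.2
ee_pos: [516.2, 19.4, 45.6]
orientation: [1.001, 1.328, -0.997]
ft_force: [2.9, 0.5, -1.2]
width: 11.9
```

```bash
python3 -c "
from h import *
rel([515.7,19.8,43],-102.4)"
```

```text
t 17.2 p [516.2  19.4  45.6] w 11.9 F [ 2.9  0.5 -1.2] q6 -0.27 x [ 0.002  0.001 -1.   ] yawjaw 16.1 z [ 0.28 -0.96  0.  ]
shift [ 0.0026 -0.0004 -0.0005]
turn 118.54058999777027
```

Emit:
{"op": "carry_out", "data": {"commands": [[0, 0, 0, 8, 0, 0], [0, 0, 0, 8, 0, 0], [0, 0, 0, 8, 0, 0], [0, 0, 0, 8, 0, 0], [0, 0, 0, 8, 0, 0], [0, 0, 0, 8, 0, 0], [0, 0, 0, 8, 0, 0]]}}

```text
t: 18.08
ee_pos: [515.5, 19.6, 45.6]
orientation: [1.721, 0.774, -1.72]
ft_force: [-0.8, -0.0, 1.5]
width: 11.9
```

```bash
python3 -c "
from h import *
rel([516.2,19.4,45.5],-102.4)"
```

```text
t 18.07 p [515.5  19.6  45.6] w 11.9 F [-0.8 -0.   1.5] q6 0.74 x [ 0.001  0.    -1.   ] yawjaw -41.6 z [-0.66 -0.75 -0.  ]
shift [ 0.0001  0.0006 -0.0003]
turn 60.81659003265301
```

Emit:
{"op": "carry_out", "data": {"commands": [[0, 0.0005, 0, 8, 0, 0], [0, 0, 0, 8, 0, 0], [0, 0, 0, 8, 0, 0], [0, 0, 0, 8, 0, 0], [0, 0, 0, 8, 0, 0], [0, 0, 0, 8, 0, 0], [0, 0, 0, 8, 0, 0], [0, 0, 0, 1, 0, 0]]}}

```text
t: 19.08
ee_pos: [515.3, 20.2, 45.6]
orientation: [-2.125, 0.192, 2.127]
ft_force: [-2.0, 0.5, 1.4]
width: 11.8
```

```bash
python3 -c "
from h import *
rel([516.2,19.4,45.5],-102.4)"
```

```text
t 19.07 p [515.3  20.2  45.6] w 11.8 F [-2.   0.5  1.4] q6 1.77 x [-0.     0.001 -1.   ] yawjaw -100.4 z [-0.98  0.18  0.  ]
shift [ 0.0001  0.0006 -0.001 ]
turn 2.005497308701706
```

Turn the last 2°, then open and rise to look.

Emit:
{"op": "carry_out", "data": {"commands": [[0, 0.0005, -0.0005, 2, 0, 0], [0, 0, 0, 0, 0, 0]]}}

```text
t: 19.32
ee_pos: [515.3, 20.3, 45.6]
orientation: [-2.106, 0.226, 2.109]
ft_force: [-1.6, -1.8, 1.0]
width: 12.1
```

```bash
python3 -c "
from h import *
rel([516.2,19.4,45.5],-102.4)"
```

```text
t 19.32 p [515.3  20.3  45.6] w 12.1 F [-1.6 -1.8  1. ] q6 1.8 x [-0.001  0.002 -1.   ] yawjaw -102.3 z [-0.98  0.21  0.  ]
shift [ 0.0001  0.0006 -0.0011]
turn 0.07523429161471995
```

Emit:
{"op": "carry_out", "data": {"commands": [[0, 0, 0, 0, 0, 0], [0, 0, 0, 0, 0, 0], [0, 0, 0, 0, 0, 0], [0, 0, 0, 0, 0, 0]], "grip": 0.4}}

```text
t: 19.82
ee_pos: [516.5, 20.0, 45.7]
orientation: [-2.109, 0.224, 2.107]
ft_force: [-0.7, -0.4, 0.7]
width: 48.1
```

Emit:
{"op": "carry_out", "data": {"commands": [[-0.02, 0, 0, 0, 0, 0], [-0.05, 0, 0, 0, 0, 0], [-0.05, 0, 0, 0, 0, 0], [-0.04, 0, 0, 0, 0, 0], [-0.03, 0, 0, 0, 0, 0], [0, 0, 0, 0, 0, 0]]}}

```text
t: 20.58
ee_pos: [516.1, 19.4, 241.1]
orientation: [-2.108, 0.224, 2.109]
ft_force: [0.4, 0.2, -0.5]
width: 52.8
```

```bash
python3 -c "
from h import *
rel()
a=snap('scene','sc6')['pixels'][180:280,235:355];b=snap('wrist','wr6')['pixels']
b2=snap('side','si6')['pixels'][170:370,170:390]
cv2.imwrite('pics/c7.png',np.vstack([np.hstack([cv2.resize(a,(400,333),interpolation=3),cv2.resize(b,(400,333))]),np.hstack([cv2.resize(b2,(293,266)),np.zeros((266,507,3),np.uint8)])]))"
```

```text
t 20.57 p [516.1  19.4 241.1] w 52.8 F [ 0.4  0.2 -0.5] q6 1.8 x [-0.     0.001 -1.   ] yawjaw -102.2 z [-0.98  0.21  0.  ]
```

View pics/c7.png

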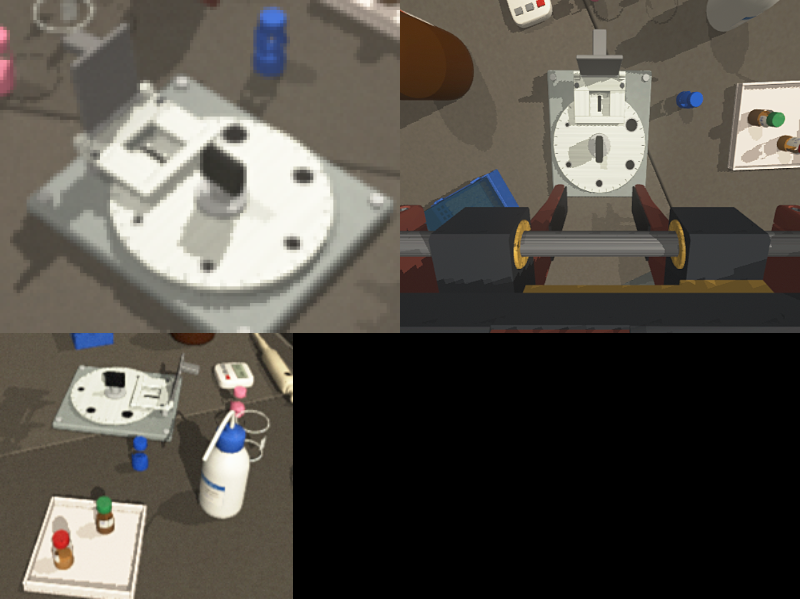

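The slit shows in the window, the flap is open, the vials are upright and the bystanders look unmoved. I check the centring in an enlarged crop.

```bash
python3 -c "
from h import *
b=cv2.imread('pics/wr6.png')[60:250,200:360]
cv2.imwrite('pics/c8.png',cv2.resize(b,None,fx=3.15,fy=3.15,interpolation=2)[:600])
a=cv2.imread('pics/sc6.png')"
```

```text
(no output)
```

View pics/c8.png

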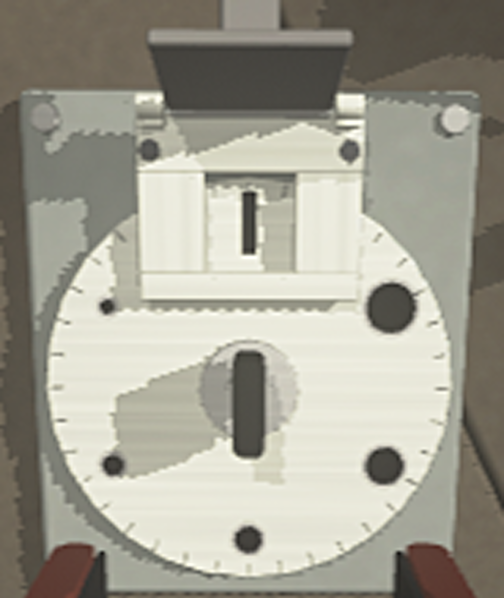

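The slit is at crop column 249 and the window spans 206–296 (centre 251). That puts it within about 1 mm of centre, so I hand in.

```bash
python3 -c "
from h import *
print(ctrl.close_job())"
```

```text
the job is handed in; nothing more can be done
None
```

The job is done and handed in at about 20.6 s on the robot's clock, against the 72 s limit; `close_job` gives no verdict.

- **Vial:** I lifted the red-cap vial off the flap and set it upright in the tray, well clear of the green-cap vial. The later pictures still show it standing.
- **Flap:** I swung it up by its tab until I felt the stop, at about 34 N on the wrist, and left it open. The last picture shows it leaning past upright. My angle estimate at the stop read 1.93 rad rather than 1.75. The pads had crept about 6 mm towards the end of the tab, so I trusted the force jump and the picture over that number.
- **Wheel:** I turned it about 118° clockwise by the knob and let go. The last close crop shows the slit in the window, less than 1 mm off centre.
- **Rest of the bench:** The other things look unmoved in the last pictures, though I judged that by eye and did not measure it. The gripper is about 240 mm up, touching nothing.

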